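# Find the stamped vial crate and push it to the dispatch line

## Robot

A 6-joint arm with a two-finger parallel gripper is mounted at the origin on the work surface. World frame = base frame: x ahead of the robot, y to its left, z up, the work surface at z = 0. Lengths are in m, angles in rad, forces in N, time in s.
With the tool pointing down it reaches from about 0.275 to 0.875 m from the base axis. Payload 12.5 kg.
Tool frame: the origin (TCP) lies at the very end of the fingers, on their centre line; the grasp point (between the pads) lies behind it (r.grasp_offset is the z of the grasp point in the tool frame, in m); z points along the fingers, y is the line along which they close (so a half turn about z gives the same grasp; the last joint's range is limited). The gripper opens to 85 mm and grips with 20 to 120 N. Pads are 22 mm wide; open, the fingers measure 114 mm over their backs; the gripper's body (76 mm by 85 mm) begins 54 mm behind the grasp point. The pads swing forward as they close: fully open they stand 13 mm farther back than shut.
Start: joints at [1.063, 0.351, 1.652, -0, 1.139, -0.085], TCP at [0.226, 0.502, 0.231] pointing down, gripper open.
Joint ranges: [-2.75, 2.75], [-0.79, 2.1], [0.01, 2.65], [-1.57, 4.71], [0.07, 3.14], [-2.87, 2.87]. Speed limits (rad/s): [2.22, 2.22, 2.79, 3.14, 3.14, 3.14].

## Interface

Orientations are given as a 3x3 rotation matrix whose columns are the frame's x, y, z axes.
In Python, from workcell import r, snapshot, get_calibration, job gives the robot as it stands.
- The arm moves only by the shell command python3 -m crank 'ROWS'. ROWS is JSON, a list of rows, each a list of 7 numbers: the gripper's target within -1 to 1 (fully open at 1, half-way at 0, shut at -1), then the shift along the tool's x, y, z in mm, then the turn, a rotation vector about the tool's x, y, z in degrees. In form: [[hand, x, y, z, rx, ry, rz], ...]. A call has 1 to 8 rows; each row is the pose to reach, as a shift and turn from the pose commanded when the call began, along the tool's axes at that moment; what a row does not reach only later rows make up. A row lasts 1/10 s, in which the tool goes at most 50 mm and 8.59 degrees, less where a joint would pass 70% of its speed; a pose out of reach is approached as far as the arm can. A call with a gripper value outside its range is refused whole. The fingers move at their own pace and stop on an object; the grip force is fixed at half the most. Time passes only in rows, so rows that repeat a pose let the fingers close. It gives the time, the measured TCP pose, the force, the opening and the grip force at its end, in the units of the state.
- r.observe(): the state, without advancing time (a new reading comes with each control period).
- snapshot(name): name is "scene" or "top" or "wrist"; returns the picture (420x560x3 uint8, red, green, blue); there is no depth.
- get_calibration(name): a dict with "camera_matrix" (3x3 intrinsics, pixels), "k1" (the pictures are not rectified: a ray, as slopes to the right and down, at radius r is drawn at 1 + k1 r^2 times it, then the intrinsics apply), "world_to_cam" (4x4, takes a point from world to camera coordinates). Camera axes: x right, y down, z forward; pixel columns grow to the right and rows downward; lengths in m; the calibration is good to about 2 mm. A picture is of the moment at which its call begins: read the wrist's pose just before it. get_calibration takes no time and is no camera call; for the wrist camera it gives the pose at the moment of the call.
- job.job_done(): hands the job in; it is judged then, once.
The state is a dict: "time": time; "q": joint angles; "dq": joint speeds; "tau": joint torques, N m; "tool_pos": TCP position; "eef_rot": TCP orientation; "ft_force": force on the tool from outside, world axes, zero at the start; "ft_torque": the same for the moment, N m; "opening": finger opening in m; "gripper_force": force on a finger pad.
Only numpy, scipy, OpenCV 4.12 (cv2) and the standard library are available. Lean on these libraries where they do the work, as an engineer would, in place of code of your own. Each camera call takes 0.05 s, during which the arm holds its last target. There are 200 camera calls.

## Task

One of the two vial crates is stamped underneath. Without grasping or lifting anything, press down on the near lip of the crate on the robot's left until its far side is tipped well up (some 45 degrees, not right over) and its underside shows, hold it there a moment and let it back down, then do the same with the crate on the right. Then push the stamped crate away from the robot along the bench until its far side is flush against the aluminium dispatch rail; leave the other crate standing where it was and do not disturb the other things.

Things in the scene. Friction and masses are not known exactly. Their poses are not given: they have to be found in the camera images.
- crate_stamped: White plastic vial crate with a stamp underneath: open box 130 mm deep (x -65 to 65) and 110 wide, side walls 34 mm high, about 0.36 kg. It stands on x -65 to 30 mm; from there its underside rakes up at 35 degrees to the far face. Six amber vials with black caps (tops 46 mm up; x = -20 and 15, y = -32, 0 and 32 mm) are fixed in it. Origin: bench level, middle of the 130 x 110 outline; x away from the lip, y left, z up.
- crate_stamped_lip (a point): Middle of the top of the stamped crate's press lip, a flat shelf along its near wall, 110 mm wide, x -65 to -91 mm, top 34 mm and underside 28 mm up (this point: -78, 0, 34). Pressed down with 8 to 20 N it tips the crate about its near bottom edge (x -65 mm, z 0), far side up. Let up, it falls back flat (balance at about 75 degrees; the lip meets the bench at 52).
- crate_plain_lip (a point): The same point on the plain crate's press lip.
- stamp (a point): Centre of the stamp, a black ring 30 mm across between two black squares of 24 mm, on the white raked far part of the stamped crate's underside (47, 0, 12 mm in the crate's frame). Hidden while the crate stands; in sight from beyond the bench when the crate is tipped with its far side up.
- crate_stamped_face (a point): Middle of the stamped crate's upright far face (65, 0, 33 mm in its frame), which spans z 24 to 42 mm and goes against the rail.
- crate_plain: The other crate, identical in shape, size, vials and axes, but with no stamp: its raked underside is blank white. Which of the two stands on the left changes from run to run.
- rail: Dispatch line: a straight aluminium rail fixed to the bench beyond the crates, 640 mm long (along its y), 30 mm deep and 40 mm high. Origin: centre of its underside; its near face, against which the crate goes, is the plane x = -15 mm; x points away from the robot.
- crate_stamped_foot_left (a point): Far left corner of the foot on which the stamped crate stands, at (30, 55, 0) mm in its frame.
- crate_stamped_foot_right (a point): Near right corner of the foot on which the stamped crate stands, at (-65, -55, 0) mm in its frame.
- crate_plain_foot_left (a point): Far left corner of the foot on which the plain crate stands, at (30, 55, 0) mm in its frame.
- crate_plain_foot_right (a point): Near right corner of the foot on which the plain crate stands, at (-65, -55, 0) mm in its frame.
- dish: Small low glass dish, 60 mm across, 18 mm high, between the crates; bystander. Origin: centre of its underside.
- stopper: Black rubber stopper, 32 mm across, 28 mm high, between the crates; bystander. Origin: centre of its underside.
- flask: Conical glass flask, 72 mm across, 104 mm high, left of the crates; bystander. Origin: centre of its underside.
- reagent: Amber reagent bottle, 54 mm across, 110 mm high, right of the crates; bystander. Origin: centre of its underside.
- beaker: Glass beaker, 66 mm across, 85 mm high, right of the crates; bystander. Origin: centre of its underside.
- spatula: Steel spatula, 180 mm long, lying left of the crates; bystander. Its x runs along it.
- jar: Amber jar, 44 mm across, 60 mm high, left of the crates; bystander. Origin: centre of its underside.
Things that resemble listed ones, but are neither listed nor needed, are in the scene too. Leave any green or turquoise look-alike of the crate_stamped alone.

How it is judged:
By the outcome, as a careful person would: the job done as asked, in the order asked, and still so for the second after the job is handed in, with the robot touching nothing.
It also fails if it takes over 67 s, if anything falls off the work surface, if the arm or the gripper's body presses on something with over 40 N, if the wrist force passes 120 N, or if a joint passes its speed limit or range.

## Working session

There is one attempt and no reset: what is moved stays moved. The work goes in short steps, Python scripts to look and compute and a shell command to move; the robot and the scene stay as the last step left them, time stands still between calls to the robot, and variables do not carry over. Pictures are saved under pics/ and viewed, at most 10 in all, crops included, and the job is handed in when it is done.

```bash
mkdir -p pics; ls
python3 - <<'E'
from workcell import r,snapshot,get_calibration
import cv2,numpy as np
a=snapshot("scene");b=snapshot("top")
cv2.imwrite("pics/s.png",a[:,:,::-1]);cv2.imwrite("pics/t.png",b[:,:,::-1])
for n in("scene","top"):
    c=get_calibration(n);print(n,np.round(c["camera_matrix"],1).tolist(),c["k1"],np.round(c["world_to_cam"],3).tolist())
o=r.observe();print(o["time"],o["tool_pos"],np.round(o["eef_rot"],3).tolist(),r.grasp_offset)
E
```

```text
pics
scene [[476.4, 0.0, 280.1], [0.0, 476.4, 217.3], [0.0, 0.0, 1.0]] 0.03941448388452474 [[-0.537, 0.844, 0.014, 0.309], [0.693, 0.45, -0.563, -0.325], [-0.481, -0.293, -0.826, 1.551], [0.0, 0.0, 0.0, 1.0]]
top [[403.8, 0.0, 279.3], [0.0, 403.8, 208.7], [0.0, 0.0, 1.0]] -0.08947114736419823 [[-0.0, -1.0, 0.0, -0.026], [-0.989, 0.0, -0.149, 0.52], [0.149, -0.0, -0.989, 1.247], [0.0, 0.0, 0.0, 1.0]]
0.1 [0.22550607 0.50134476 0.23083118] [[-0.912, 0.41, -0.0], [0.41, 0.912, -0.001], [0.0, -0.001, -1.0]] -0.0187
```

View pics/s.png

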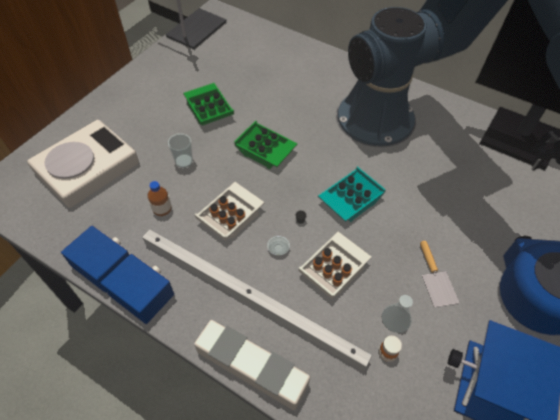

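View pics/t.png

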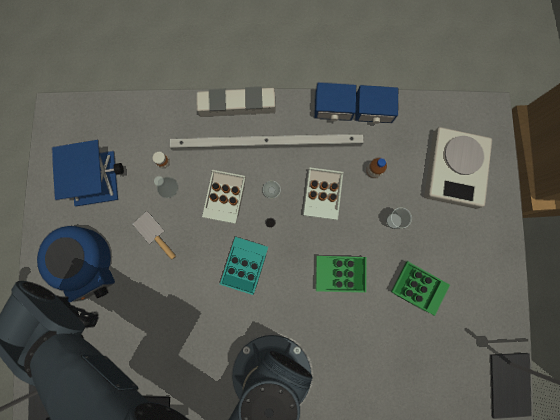

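The top view shows white crates at about (224,196) on the left and (323,193) on the right. The rail is at about (266,142). The turquoise and green look-alikes at (243,265), (340,273) and (420,288) are to be left alone. Next I'll measure the white crates and the rail.

```bash
cat > h.py <<'E'
import cv2,numpy as np
from workcell import r,snapshot,get_calibration
def cast(n,px,z,c=None):
    c=c or get_calibration(n);K=np.array(c["camera_matrix"]);T=np.array(c["world_to_cam"]);k=c["k1"]
    px=np.atleast_2d(np.array(px,float));d=(px-K[:2,2])/[K[0,0],K[1,1]]
    u=d.copy()
    for _ in range(20):u=d/(1+k*(u**2).sum(1,keepdims=True))
    R=T[:3,:3];o=-R.T@T[:3,3];w=np.c_[u,np.ones(len(u))]@R
    return o+w*((z-o[2])/w[:,2])[:,None]
def proj(n,p):
    c=get_calibration(n);K=np.array(c["camera_matrix"]);T=np.array(c["world_to_cam"])
    q=np.atleast_2d(p)@T[:3,:3].T+T[:3,3];u=q[:,:2]/q[:,2:];u=u*(1+c["k1"]*(u**2).sum(1,keepdims=True))
    return u*[K[0,0],K[1,1]]+K[:2,2]
def white(a,lo=120):
    h=cv2.cvtColor(a,cv2.COLOR_RGB2HSV);return ((h[...,2]>lo)&(h[...,1]<70)).astype(np.uint8)
E
python3 - <<'E'
from h import *
out=[]
for n,boxes in (("top",dict(L=(190,160,255,230),R=(295,160,350,228),rail=(160,128,370,155))),("scene",dict(L=(293,225,378,303),R=(190,178,268,242),rail=(135,225,378,372)))):
    a=cv2.imread(f"pics/{n[0]}.png")[:,:,::-1]
    for k,(x0,y0,x1,y1) in boxes.items():
        m=white(np.ascontiguousarray(a[y0:y1,x0:x1]),150)
        cs,_=cv2.findContours(m,cv2.RETR_EXTERNAL,cv2.CHAIN_APPROX_NONE);c=max(cs,key=cv2.contourArea).reshape(-1,2)+[x0,y0]
        hull=cv2.convexHull(c.astype(np.int32)).reshape(-1,2)
        w=cast(n,hull,0.036 if k!="rail" else .04)[:,:2]
        (cx,cy),(ww,hh),an=cv2.minAreaRect((w*1000).astype(np.float32))
        print(n,k,cv2.contourArea(hull.astype(np.int32)),round(cx),round(cy),round(ww),round(hh),round(an,1))
    if 1:
      crop=a[155:235,185:355] if n=="top" else a[175:305,185:385]
      out.append(cv2.resize(crop,(780,int(780*crop.shape[0]/crop.shape[1])),interpolation=cv2.INTER_CUBIC))
cv2.imwrite("pics/c1.png",out[0])
c=get_calibration("scene");T=np.array(c["world_to_cam"]);print(-T[:3,:3].T@T[:3,3])
E
```

```text
top L 1536.0 558 155 109 149 79.1
top R 1532.0 568 -166 109 149 82.4
top rail 1387.5 748 18 25 633 1.3
scene L 2433.0 559 155 115 156 78.9
scene R 2011.5 569 -168 118 158 81.7
scene rail 3231.5 747 18 32 641 1.3
[1.1375323  0.34016443 1.09391734]
```

View pics/c1.png

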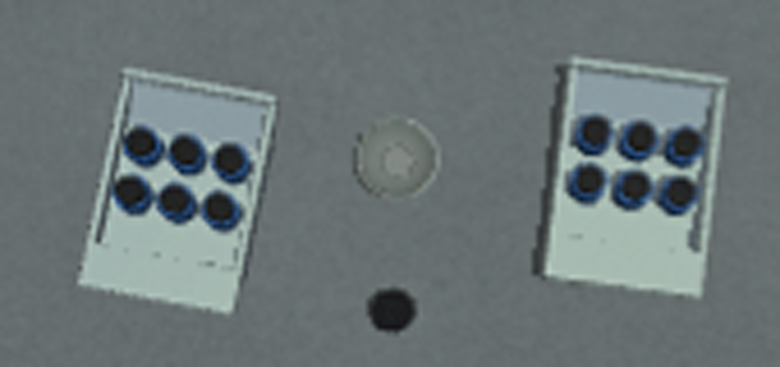

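The crop shows both crates with their blank lips toward the robot, at the bottom of the image, with yaws of about -11° (left) and -8° (right). The dish and the stopper are between them. First I'll move above the left lip with the fingers shut.

```bash
cat > d.py <<'E'
import sys,numpy as np
from scipy.spatial.transform import Rotation as Ro
from workcell import r
# python3 d.py yaw(deg, of tool -x axis) x y z [x y z...] (mm, world): tool-axis shift and turn
o=r.observe();R=np.array(o["eef_rot"]);p=np.array(o["tool_pos"])*1000
v=list(map(float,sys.argv[1:]));w=np.radians(v[0]);a=np.array([np.cos(w),np.sin(w),0]);z=np.array([0,0,-1.])
G=np.c_[-a,np.cross(z,-a),z]
print("t",round(o["time"],2),"tcp",p.round(1),"F",np.round(o["ft_force"],1))
print("turn",np.degrees(Ro.from_matrix(R.T@G).as_rotvec()).round(1))
for i in range(1,len(v),3):print((R.T@(np.array(v[i:i+3])-p)).round(1))
E
python3 -c "
from h import *
print(cast('top',[[236,237],[268,243],[222,285]],.036).round(3))"
python3 d.py -11 482 170 90
python3 -m crank '[[-1,-370,-197,120,0,0,-13],[-1,-370,-197,120,0,0,-13],[-1,-370,-197,120,0,0,-13],[-1,-370,-197,120,0,0,-13],[-1,-370,-197,120,0,0,-13],[-1,-370,-197,120,0,0,-13],[-1,-370,-197,120,0,0,-13],[-1,-370,-197,120,0,0,-13]]'
python3 d.py -11 482 170 90 482 170 40
```

```text
[[0.43  0.111 0.036]
 [0.411 0.01  0.036]
 [0.28  0.153 0.036]]
t 0.1 tcp [225.5 501.3 230.8] F [-0.2  0.3 -0.3]
turn [ -0.1  -0.  -13.2]
[-369.9 -196.8  141. ]
time: 0.9
tool_pos: [0.4601, 0.1979, 0.1214]
eef_rot: [[-0.981, 0.195, -0.0], [0.195, 0.981, -0.0], [0.0, -0.0, -1.0]]
ft_force: [0.8, 0.8, 1.4]
opening: -0.0002
gripper_force: 0.0
t 0.9 tcp [460.1 197.9 121.4] F [0.8 0.8 1.4]
turn [-0.  -0.  -0.2]
[-26.9 -23.1  31.4]
[-26.9 -23.1  81.4]
```

```bash
python3 -m crank '[[-1,-24,-20,45,0,0,0],[-1,-24,-20,45,0,0,0],[-1,-24,-20,45,0,0,0],[-1,-24,-20,45,0,0,0]]' | head -2
python3 d.py -11 482 170 40
python3 - <<'E'
from h import *
a=snapshot("wrist");cv2.imwrite("pics/w1.png",a[:,:,::-1])
a0=np.array([np.cos(np.radians(-11)),np.sin(np.radians(-11)),0]);l=np.array([-a0[1],a0[0],0]);o=np.array([.5713,.1525,0])
for u,v,z in((-.091,.055,.034),(-.091,-.055,.034),(.065,.055,.042),(.065,-.055,.042)):print(proj("wrist",o+u*a0+v*l+[0,0,z]).round())
E
```

```text
time: 1.3
tool_pos: [0.4789, 0.1762, 0.0778]
t 1.3 tcp [478.9 176.2  77.8] F [1.1 0.3 0.7]
turn [ 0.   0.  -0.2]
[-4.2 -5.4 37.8]
[[348. 254.]]
[[186. 254.]]
[[334. 426.]]
[[203. 426.]]
```

View pics/w1.png

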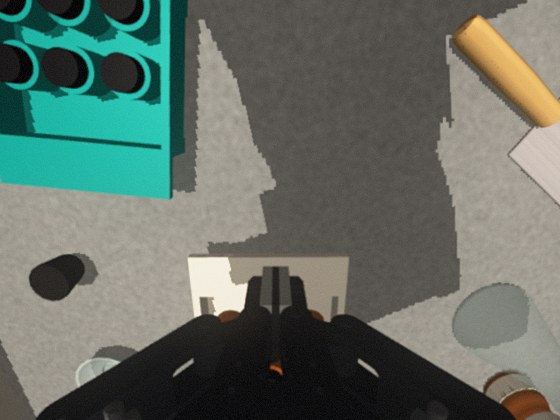

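The wrist view shows the near lip edge at rows 257, columns 189–349, within 2 mm of my prediction. The fingertips are at about (275,270), over the middle of the lip.

```bash
python3 d.py -11 484 169.5 36
python3 -m crank '[[-1,-4,-3,20,0,0,0],[-1,-5,-4,38,0,0,0],[-1,-5,-4,38,0,0,0],[-1,-5,-4,38,0,0,0]]' | grep -v rot
python3 d.py -11 484 169.5 34
```

```text
t 1.35 tcp [479.  176.4  78.1] F [ 0.9 -0.   0.5]
turn [ 0.   0.1 -0.2]
[-6.2 -5.8 42.1]
time: 1.75
tool_pos: [0.4832, 0.1713, 0.04]
ft_force: [0.7, -0.4, -0.7]
opening: 0.0004
gripper_force: 0.0
t 1.75 tcp [483.2 171.3  40. ] F [ 0.7 -0.4 -0.7]
turn [ 0.   0.  -0.2]
[-1.1 -1.6  6. ]
```

```bash
python3 -m crank '[[-1,0,-2,6,0,0,0],[-1,2,-2,8,0,0,0],[-1,4,-2,9,0,0,0],[-1,7,-2,11,0,0,0],[-1,7,-2,11,0,0,0]]' | grep -v rot
python3 d.py -11 484 169.5 34
python3 - <<'E'
from h import *
a=snapshot("scene");cv2.imwrite("pics/s2.png",cv2.resize(a[200:320,270:400,::-1],None,fx=4,fy=4,interpolation=cv2.INTER_CUBIC))
E
```

```text
time: 2.25
tool_pos: [0.4767, 0.1703, 0.0289]
ft_force: [1.4, 1.3, 6.6]
opening: 0.0002
gripper_force: 2.8
t 2.25 tcp [476.7 170.3  28.9] F [1.4 1.3 6.6]
turn [ 0.1  0.1 -0.2]
[-7.4  0.7 -5.1]
```

View pics/s2.png

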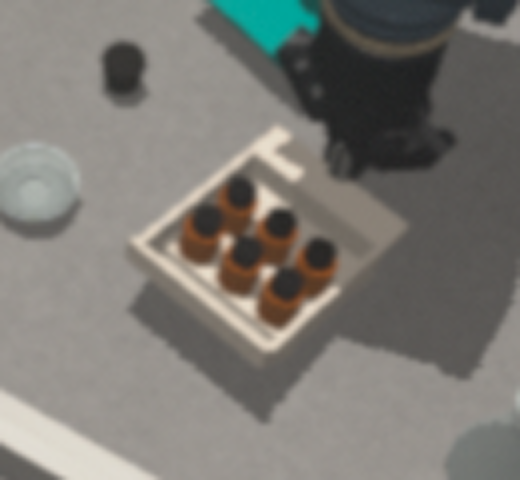

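The left crate is tipping about 15° with light force and no sliding. I'll carry on along the arc to about 46° and hold.

```bash
python3 -m crank '[[-1,3,0,3,0,0,0],[-1,6,0,6,0,0,0],[-1,9,0,10,0,0,0],[-1,11,0,13,0,0,0],[-1,12,0,16,0,0,0],[-1,12,0,16,0,0,0],[-1,12,0,16,0,0,0]]' | grep -v rot
python3 - <<'E'
from h import *
a=snapshot("scene");cv2.imwrite("pics/s3.png",cv2.resize(a[200:320,270:400,::-1],None,fx=4,fy=4,interpolation=cv2.INTER_CUBIC))
# predicted stamp pixel and tip check
for th in(35,40,45,50):
    t=np.radians(th);a0=np.array([np.cos(np.radians(-11)),np.sin(np.radians(-11)),0]);l=np.array([-a0[1],a0[0],0]);P=np.array([.5095,.1645,0])
    f=lambda x,y,z:P+a0*(x*np.cos(t)-z*np.sin(t))+l*y+np.array([0,0,x*np.sin(t)+z*np.cos(t)])
    q=proj("scene",np.array([f(.112,0,.012),f(.13,.055,.042),f(.13,-.055,.042)]));print(th,((q-[270,200])*4).round().tolist())
E
```

```text
time: 3.0
tool_pos: [0.4637, 0.1722, 0.0119]
ft_force: [-1.6, 0.4, 3.9]
opening: -0.0002
gripper_force: 2.4
35 [[232.0, 251.0], [312.0, 277.0], [170.0, 165.0]]
40 [[240.0, 238.0], [324.0, 261.0], [182.0, 149.0]]
45 [[249.0, 225.0], [337.0, 244.0], [194.0, 133.0]]
50 [[258.0, 212.0], [350.0, 229.0], [206.0, 118.0]]
```

View pics/s3.png

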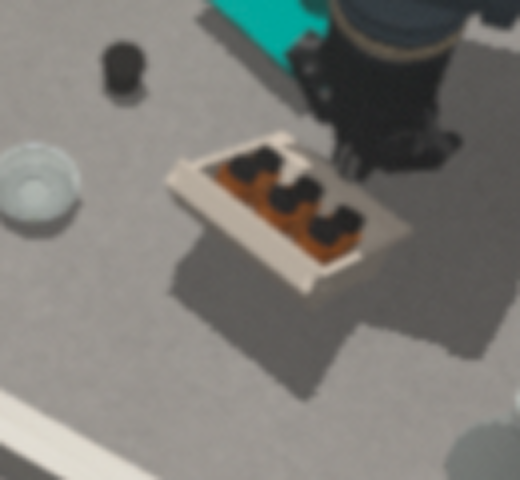

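The scene view shows a tilt of only about 34°: the far corners are at (310,285) and (168,178), and the underside is not visible yet. The contact has run out near the lip's end. I'll slide the tip farther onto the lip and press on.

```bash
python3 -m crank '[[-1,-3,0,-2,0,0,0],[-1,-6,0,-5,0,0,0],[-1,-9,0,-6,0,0,0],[-1,-9,0,-6,0,0,0]]' | grep -v rot
python3 -m crank '[[-1,1,0,2,0,0,0],[-1,2,0,4,0,0,0],[-1,3,0,5,0,0,0],[-1,4,0,7,0,0,0],[-1,4,0,7,0,0,0]]' | grep -v rot
python3 - <<'E'
from h import *
a=snapshot("scene");cv2.imwrite("pics/s4.png",cv2.resize(a[200:320,270:400,::-1],None,fx=4,fy=4,interpolation=cv2.INTER_CUBIC))
E
```

```text
time: 3.45
tool_pos: [0.4724, 0.1703, 0.0182]
ft_force: [-5.2, 1.0, 6.6]
opening: -0.0001
gripper_force: 4.2
time: 3.95
tool_pos: [0.4691, 0.1713, 0.0109]
ft_force: [-1.0, -0.8, 3.5]
opening: -0.0001
gripper_force: 1.6
```

View pics/s4.png

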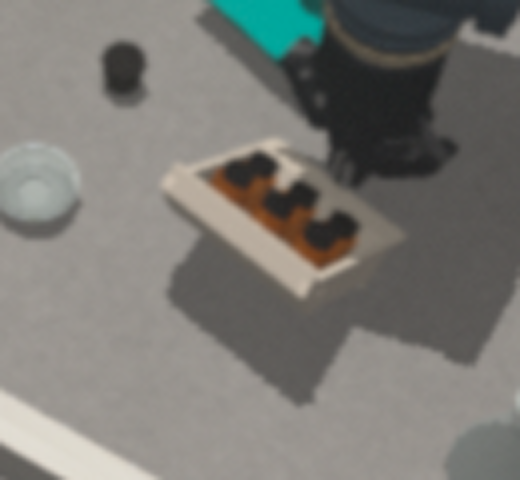

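The tilt is still about 34° and the crate followed the tip 3–4 mm forward, so the tip sticks and doesn't slide. I'll let it down, remeasure, and press again farther in.

```bash
python3 -m crank '[[-1,-4,0,-3,0,0,0],[-1,-7,0,-7,0,0,0],[-1,-10,0,-11,0,0,0],[-1,-12,0,-16,0,0,0],[-1,-13,0,-21,0,0,0],[-1,-13,0,-30,0,0,0],[-1,-13,0,-60,0,0,0],[-1,-13,0,-67,0,0,0]]' | grep -v rot
cat > lip.py <<'E'
from h import *
import sys
# near lip corners from wrist view: bright area's top edge; prints lip-end mid, yaw, pivot (mm)
c=get_calibration("wrist");a=snapshot("wrist");cv2.imwrite(f"pics/{sys.argv[1]}.png",a[:,:,::-1])
h=cv2.cvtColor(a,cv2.COLOR_RGB2HSV);g=cv2.GaussianBlur(a,(5,5),0).astype(int)
m=((g[...,0]-g[...,2])>8).astype(np.uint8)  # warm white vs grey bench
K=np.array(c["camera_matrix"]);
gray=g.mean(2);E=[]
for x in range(150,400,5):
    col=gray[200:330,x];d=col[4:]-col[:-4];i=int(d.argmax())
    if d[i]>12:E.append((x,202+i,int(d[i])))
print(E)
E
python3 lip.py w2; python3 d.py -11 484 170 36
```

```text
time: 4.8
tool_pos: [0.4828, 0.169, 0.0804]
ft_force: [0.6, -0.5, 0.9]
opening: 0.0
gripper_force: 0.0
[(200, 262, 104), (205, 262, 110), (210, 262, 113), (215, 262, 115), (220, 261, 113), (225, 261, 113), (230, 262, 112), (235, 280, 77), (240, 282, 81), (245, 281, 77), (250, 261, 42), (255, 261, 43), (260, 261, 44), (265, 261, 45), (270, 261, 45), (275, 261, 47), (280, 261, 47), (285, 261, 44), (290, 261, 47), (295, 261, 45), (300, 261, 47), (305, 261, 45), (310, 260, 44), (315, 260, 44), (320, 260, 45), (325, 260, 46), (330, 260, 46), (335, 260, 46), (340, 260, 45), (345, 260, 45), (350, 260, 46), (355, 260, 33), (365, 319, 33), (370, 318, 59), (375, 317, 63), (380, 315, 59), (385, 312, 62), (390, 311, 61), (395, 309, 59)]
t 4.85 tcp [482.8 169.   80.3] F [0.4 0.5 0.1]
turn [ 0.1  0.2 -0.2]
[-0.8  1.1 44.3]
```

View pics/w2.png

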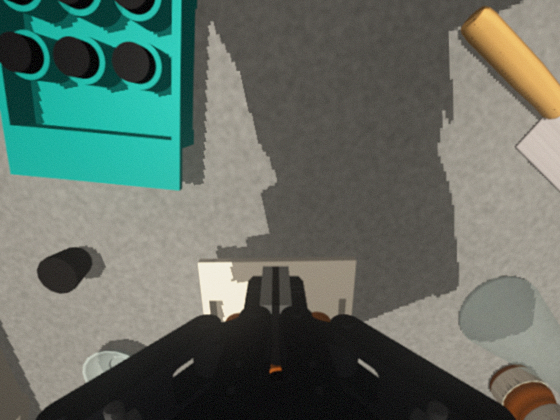

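The wrist view shows the lip edge at row 261, columns 199–356, with the tip over its middle. Casting that line now.

```bash
python3 -c "
from h import *
p=cast('wrist',[[199,262],[356,260]],.034)*1000;print(p.round(1),p.mean(0).round(1),np.linalg.norm(p[0]-p[1]))
e=p[1]-p[0];n=np.array([e[1],-e[0]]);n/=np.linalg.norm(n);n*=np.sign(n[0]);print(np.degrees(np.arctan2(n[1],n[0])),'pivot',p.mean(0)[:2]+26*n)
"
```

```text
[[483.5 114.8  34. ]
 [503.1 222.2  34. ]] [493.3 168.5  34. ] 109.12584076364975
-10.31864128426312 pivot [518.85630533 163.82024103]
```

The crate crept about 9 mm away. Pressing farther out, for a longer lever, cuts the forward force. I'll press at about 21 mm of lever and pull back slightly more than the arc needs.

```bash
python3 -m crank '[[-1,-4,1,25,0,0,0],[-1,-4,1,43,0,0,0],[-1,-4,1,43,0,0,0],[-1,-4,1,43,0,0,0]]' | grep -v rot
python3 d.py -10.3 487.4 169.5 34
python3 -m crank '[[-1,-1,0,3,0,0,0],[-1,2,0,6,0,0,0],[-1,5,0,8,0,0,0],[-1,7,0,10,0,0,0],[-1,9,0,13,0,0,0],[-1,11,0,15,0,0,0],[-1,13,0,18,0,0,0],[-1,13,0,18,0,0,0]]' | grep -v rot
python3 - <<'E'
from h import *
a=snapshot("scene");cv2.imwrite("pics/s5.png",a[:,:,::-1])
E
```

```text
time: 5.25
tool_pos: [0.4855, 0.1689, 0.0348]
ft_force: [-0.2, 0.2, -0.1]
opening: 0.0001
gripper_force: 0.0
t 5.25 tcp [485.5 168.9  34.8] F [-0.2  0.2 -0.1]
turn [-0.  -0.1 -0.9]
[-1.7  1.   0.8]
time: 6.05
tool_pos: [0.4725, 0.1715, 0.0166]
ft_force: [0.5, 0.3, 0.8]
opening: 0.0
gripper_force: 0.0
```

There was no contact, so the tip passed just outside the lip. The tip's half depth is therefore about 6 mm, not 11. I'll lift, shift 8 mm in, and repeat.

```bash
python3 -m crank '[[-1,0,0,-15,0,0,0],[-1,0,0,-28,0,0,0],[-1,-12,1,-28,0,0,0],[-1,-21,1,-26,0,0,0],[-1,-21,1,-22,0,0,0],[-1,-21,1,-22,0,0,0]]' | grep -v rot
python3 d.py -10.3 493.3 168.5 34
python3 -m crank '[[-1,-1,0,3,0,0,0],[-1,2,0,6,0,0,0],[-1,5,0,8,0,0,0],[-1,7,0,10,0,0,0],[-1,9,0,13,0,0,0],[-1,9,0,13,0,0,0]]' | grep -v rot
```

```text
time: 6.7
tool_pos: [0.4935, 0.168, 0.0378]
ft_force: [0.6, -0.6, 0.2]
opening: 0.0002
gripper_force: 0.0
t 6.7 tcp [493.5 168.   37.8] F [ 0.6 -0.6  0.2]
turn [-0.  -0.1 -1. ]
[0.2 0.4 3.8]
time: 7.3
tool_pos: [0.4843, 0.1703, 0.0259]
ft_force: [-3.0, -0.2, 8.9]
opening: -0.0001
gripper_force: 4.8
```

```bash
python3 -m crank '[[-1,2,0,3,0,0,0],[-1,4,0,6,0,0,0],[-1,6,0,9,0,0,0],[-1,7,0,12,0,0,0],[-1,8,0,15,0,0,0],[-1,9,0,17,0,0,0],[-1,9,0,17,0,0,0],[-1,9,0,17,0,0,0]]' | grep -v rot
cat > chk.py <<'E'
from h import *
import sys
a=snapshot("scene");cv2.imwrite(f"pics/{sys.argv[1]}.png",a[:,:,::-1])
w,px,py,L=[float(v) for v in sys.argv[2:6]];w=np.radians(w)
a0=np.array([np.cos(w),np.sin(w),0]);l=np.array([-a0[1],a0[0],0]);P=np.array([px,py,0])/1000
g=a.astype(int).mean(2)
# whole underside strip: sample rake patch per tilt, contrast min/median, and far-edge position
for th in(30,35,40,45,50,55):
    t=np.radians(th)
    f=lambda x,y,z:P+a0*(x*np.cos(t)-z*np.sin(t))+l*y+np.array([0,0,x*np.sin(t)+z*np.cos(t)])
    s=[f(.112,y,.012) for y in np.arange(-.045,.046,.005)]
    q=proj("scene",np.array(s)).round().astype(int)
    print(th,[int(g[v,u]) for u,v in q], proj("scene",np.array([f(.13,.055,.042),f(.13,-.055,.042),f(.13,-.055,.024)])).round().tolist())
E
python3 chk.py s6 -10.3 518.9 163.8 20
```

```text
time: 8.1
tool_pos: [0.4751, 0.1719, 0.0088]
ft_force: [-5.7, 1.1, 5.4]
opening: -0.0002
gripper_force: 3.7
30 [148, 149, 149, 149, 144, 99, 92, 91, 92, 91, 92, 91, 92, 91, 93, 91, 89, 91, 90] [[344.0, 276.0], [308.0, 248.0], [305.0, 254.0]]
35 [148, 148, 147, 148, 142, 99, 92, 90, 89, 92, 91, 92, 90, 91, 91, 90, 91, 90, 90] [[346.0, 272.0], [311.0, 244.0], [307.0, 250.0]]
40 [150, 149, 147, 146, 146, 100, 94, 90, 89, 91, 91, 90, 91, 90, 91, 91, 90, 90, 89] [[349.0, 268.0], [313.0, 240.0], [310.0, 246.0]]
45 [98, 96, 101, 97, 97, 95, 95, 96, 95, 94, 94, 94, 94, 93, 94, 94, 94, 94, 94] [[353.0, 264.0], [316.0, 236.0], [313.0, 242.0]]
50 [146, 159, 173, 138, 154, 149, 162, 158, 146, 159, 153, 168, 152, 150, 167, 159, 145, 160, 163] [[356.0, 260.0], [319.0, 232.0], [315.0, 239.0]]
55 [186, 186, 185, 185, 185, 186, 185, 186, 186, 185, 185, 185, 186, 185, 184, 185, 185, 185, 188] [[359.0, 256.0], [323.0, 229.0], [318.0, 235.0]]
```

Run:
```python
from h import *
a=cv2.imread("pics/s6.png")
cv2.imwrite("pics/s6c.png",cv2.resize(a[205:295,285:385],None,fx=6,fy=6,interpolation=cv2.INTER_CUBIC))
```

```text
(no output)
```

View pics/s6c.png

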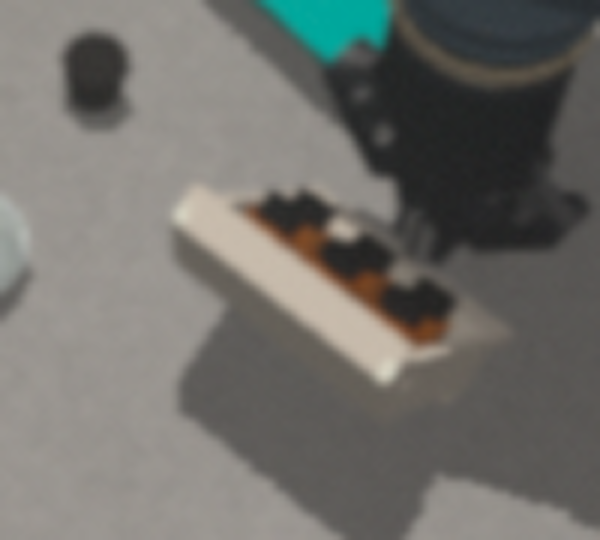

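The crop shows the left crate tipped about 41°, with its far corners near (315,241) and (349,268) in full-image pixels. The visible underside strip is uniform grey at 93–98, so it's blank and the left crate is the plain one. I'll tip it a little further, hold, check, and let it down.

```bash
python3 -m crank '[[-1,1,0,1,0,0,0],[-1,2,0,2.5,0,0,0],[-1,2,0,3.5,0,0,0],[-1,2,0,3.5,0,0,0],[-1,2,0,3.5,0,0,0],[-1,2,0,3.5,0,0,0],[-1,2,0,3.5,0,0,0],[-1,2,0,3.5,0,0,0]]' | grep -v rot
python3 chk.py s7 -10.3 518.9 163.8 20
python3 - <<'E'
from h import *
a=cv2.imread("pics/s7.png").astype(int).mean(2)
# profile across the far edge from above to below, at crate middle column
for u in(325,333,341):print(u,[int(v) for v in a[236:285,u]])
E
```

```text
time: 8.95
tool_pos: [0.4745, 0.1725, 0.0072]
ft_force: [-10.5, -1.9, 32.1]
opening: 0.0
gripper_force: 14.4
30 [148, 150, 150, 149, 145, 100, 92, 90, 91, 90, 92, 90, 92, 91, 92, 92, 90, 91, 92] [[344.0, 276.0], [308.0, 248.0], [305.0, 254.0]]
35 [147, 149, 147, 149, 142, 98, 92, 90, 90, 91, 92, 92, 90, 91, 91, 90, 91, 90, 89] [[346.0, 272.0], [311.0, 244.0], [307.0, 250.0]]
40 [149, 150, 149, 146, 145, 100, 92, 90, 90, 91, 91, 91, 91, 91, 89, 90, 91, 91, 90] [[349.0, 268.0], [313.0, 240.0], [310.0, 246.0]]
45 [99, 96, 104, 99, 100, 96, 95, 95, 95, 95, 95, 95, 94, 94, 94, 94, 94, 94, 94] [[353.0, 264.0], [316.0, 236.0], [313.0, 242.0]]
50 [125, 146, 159, 121, 141, 129, 151, 140, 126, 146, 135, 153, 138, 126, 151, 139, 126, 145, 135] [[356.0, 260.0], [319.0, 232.0], [315.0, 239.0]]
55 [186, 186, 186, 185, 186, 187, 187, 186, 186, 186, 186, 187, 185, 186, 186, 186, 186, 186, 183] [[359.0, 256.0], [323.0, 229.0], [318.0, 235.0]]
325 [153, 157, 137, 124, 148, 175, 185, 186, 186, 187, 186, 186, 182, 169, 141, 109, 96, 94, 95, 95, 95, 93, 92, 91, 90, 91, 91, 91, 90, 91, 91, 92, 91, 92, 91, 91, 91, 91, 91, 91, 92, 92, 91, 92, 96, 114, 138, 147, 147]
333 [139, 108, 64, 44, 42, 42, 42, 53, 71, 98, 138, 169, 183, 185, 185, 186, 187, 186, 183, 172, 146, 112, 97, 95, 95, 94, 94, 92, 91, 90, 91, 91, 92, 92, 91, 91, 91, 91, 91, 91, 92, 91, 90, 91, 90, 91, 92, 92, 91]
341 [141, 143, 137, 107, 103, 136, 166, 160, 117, 63, 40, 40, 41, 46, 64, 96, 134, 167, 182, 185, 186, 185, 185, 185, 183, 174, 151, 118, 98, 95, 95, 95, 94, 93, 93, 91, 91, 91, 91, 91, 90, 89, 89, 90, 90, 89, 90, 92, 91]
```

Run:
```python
from h import *
w=np.radians(-10.3);a0=np.array([np.cos(w),np.sin(w),0]);l=np.array([-a0[1],a0[0],0])
for s in(0,5,10,15):
  for th in(36,40,44,48,52):
    t=np.radians(th);P=np.array([.5189,.1638,0])+a0*s/1000
    R=[]
    for x,z in((.13,.042),(.13,.024),(.095,0)):
        y=np.linspace(-.055,.055,23);p=P+np.outer(y,l)+a0*(x*np.cos(t)-z*np.sin(t))+[0,0,x*np.sin(t)+z*np.cos(t)]
        q=proj("scene",p);R.append(round(float(np.interp(333,q[:,0],q[:,1])),1))
    print(s,th,R)
```

```text
0 36 [260.5, 269.1, 271.5]
0 40 [255.4, 264.3, 268.4]
0 44 [250.3, 259.4, 265.2]
0 48 [245.3, 254.5, 262.0]
0 52 [240.3, 249.6, 258.6]
5 36 [262.9, 271.5, 273.9]
5 40 [257.8, 266.7, 270.8]
5 44 [252.7, 261.8, 267.6]
5 48 [247.6, 256.9, 264.3]
5 52 [242.6, 252.0, 260.9]
10 36 [265.3, 273.9, 276.2]
10 40 [260.2, 269.1, 273.1]
10 44 [255.1, 264.2, 269.9]
10 48 [250.0, 259.3, 266.6]
10 52 [244.9, 254.4, 263.3]
15 36 [267.8, 276.4, 278.6]
15 40 [262.6, 271.6, 275.5]
15 44 [257.5, 266.7, 272.3]
15 48 [252.3, 261.7, 269.0]
15 52 [247.3, 256.7, 265.6]
```

The fit to the image edges gives a tilt of about 48° with only a few millimetres of drift. That was held for over 0.5 s with a blank underside. I'll let it down now.

```bash
python3 -m crank '[[-1,-2,0,-4,0,0,0],[-1,-3,0,-8,0,0,0],[-1,-5,0,-12,0,0,0],[-1,-8,0,-16,0,0,0],[-1,-12,0,-20,0,0,0],[-1,-16,0,-24,0,0,0],[-1,-19,0,-28,0,0,0],[-1,-19,0,-50,0,0,0]]' | grep -v rot
python3 -m crank '[[-1,0,0,-25,0,0,0],[-1,0,0,-25,0,0,0]]' | grep -v rot
cat > lip2.py <<'E'
from h import *
import sys
c=get_calibration("wrist");a=snapshot("wrist");cv2.imwrite(f"pics/{sys.argv[1]}.png",a[:,:,::-1])
y0,y1,x0,x1=map(int,sys.argv[2:6])
g=cv2.GaussianBlur(a,(5,5),0).astype(int).mean(2);E=[]
for x in range(x0,x1,2):
    col=g[y0:y1,x];d=col[4:]-col[:-4];i=int(d.argmax())
    if d[i]>22:E.append((x,y0+2+i))
E=np.array(E);m=np.median(E[:,1]);E=E[abs(E[:,1]-m)<8]
vx,vy,px,py=cv2.fitLine(E.astype(np.float32),cv2.DIST_HUBER,0,.01,.01).ravel()
xs=np.array([E[:,0].min(),E[:,0].max()]);p=cast("wrist",np.c_[xs,py+(xs-px)*vy/vx],.034,c)*1000
e=p[1]-p[0];n=np.array([e[1],-e[0]]);n/=np.linalg.norm(n);n*=np.sign(n[0])
print(xs,py,"len",np.linalg.norm(e).round(1),"lipend",p.mean(0).round(1),"yaw",np.degrees(np.arctan2(n[1],n[0])).round(1),"pivot",(p.mean(0)[:2]+26*n).round(1))
E
python3 lip2.py w3 215 330 150 400; python3 d.py -8 500 0 150
```

```text
time: 9.8
tool_pos: [0.4924, 0.1682, 0.0545]
ft_force: [-1.3, 0.4, 0.0]
opening: -0.0001
gripper_force: 0.0
time: 10.0
tool_pos: [0.4946, 0.1689, 0.083]
ft_force: [-0.0, 0.5, 0.7]
opening: 0.0002
gripper_force: 0.0
[194 352] 245.0 len 109.2 lipend [493.6 167.4  34. ] yaw -10.2 pivot [519.2 162.8]
t 10.05 tcp [493.8 168.7  81.5] F [ 0.3 -0.1  0.4]
turn [ 0.1  0.2 -3.2]
[ -39.1 -164.2  -68.6]
```

The left crate came back flat with no slip this time. Now over to the right crate's lip.

```bash
python3 d.py -8 491 -156 90
python3 -m crank '[[-1,-10,-45,-20,0,0,-3],[-1,-30,-95,-20,0,0,-3],[-1,-50,-145,-20,0,0,-3],[-1,-60,-195,-20,0,0,-3],[-1,-65,-245,-15,0,0,-3],[-1,-62,-295,-10,0,0,-3],[-1,-60,-320,-9,0,0,-3],[-1,-60,-320,-9,0,0,-3]]' | grep -v rot
python3 -m crank '[[-1,0,0,0,0,0,0],[-1,0,0,0,0,0,0]]' | grep tool
python3 d.py -8 493.3 -156 80;python3 lip2.py w4 215 330 150 400
```

```text
t 10.05 tcp [493.8 168.7  81.5] F [ 0.3 -0.1  0.4]
turn [ 0.1  0.2 -3.2]
[ -60.5 -319.1   -8.7]
time: 10.85
tool_pos: [0.488, -0.1602, 0.0881]
ft_force: [-0.1, 0.2, 0.1]
opening: 0.0003
gripper_force: 0.0
tool_pos: [0.4895, -0.1562, 0.089]
t 11.05 tcp [ 489.5 -156.2   89. ] F [-0.3 -0.5 -0.7]
turn [ 0.  -0.  -0.2]
[-3.8  0.7  9. ]
[200 354] 245.6 len 109.9 lipend [ 492.1 -155.4   34. ] yaw -7.4 pivot [ 517.9 -158.7]
```

```bash
python3 -m crank '[[-1,-2.5,1,30,0,0,0.5],[-1,-2.5,1,51,0,0,0.5],[-1,-2.5,1,51,0,0,0.5],[-1,-2.5,1,51,0,0,0.5]]' | grep -v rot
python3 -m crank '[[-1,-1,0,3,0,0,0],[-1,2,0,6,0,0,0],[-1,5,0,8,0,0,0],[-1,7,0,10,0,0,0],[-1,9,0,13,0,0,0],[-1,9,0,13,0,0,0]]' | grep -v rot
```

```text
time: 11.5
tool_pos: [0.4924, -0.1557, 0.0388]
ft_force: [-0.3, -0.8, 0.6]
opening: -0.0001
gripper_force: 0.0
time: 12.1
tool_pos: [0.4825, -0.155, 0.0258]
ft_force: [-3.7, -1.1, 8.2]
opening: 0.0
gripper_force: 4.6
```

```bash
python3 -m crank '[[-1,2,0,3,0,0,0],[-1,4,0,6,0,0,0],[-1,6,0,9,0,0,0],[-1,7,0,12,0,0,0],[-1,8,0,15,0,0,0],[-1,9,0,17,0,0,0],[-1,10,0,18,0,0,0],[-1,10,0,18,0,0,0]]' | grep -v rot
python3 -m crank '[[-1,0,0,0,0,0,0],[-1,0,0,0,0,0,0],[-1,0,0,0,0,0,0],[-1,0,0,0,0,0,0],[-1,0,0,0,0,0,0],[-1,0,0,0,0,0,0]]' | grep -v rot
python3 - <<'E'
from h import *
a=snapshot("scene");cv2.imwrite("pics/s8.png",a[:,:,::-1])
b=cv2.imread("pics/s7.png")
f=lambda i,y,x:cv2.resize(i[y:y+75,x:x+80],None,fx=5,fy=5,interpolation=cv2.INTER_CUBIC)
cv2.imwrite("pics/cmp.png",np.hstack([f(b,215,300),f(a[:,:,::-1],170,185)]))
E
```

```text
time: 12.9
tool_pos: [0.4736, -0.1536, 0.0081]
ft_force: [-4.0, 0.5, 10.8]
opening: -0.0001
gripper_force: 5.3
time: 13.5
tool_pos: [0.4736, -0.1536, 0.0081]
ft_force: [-4.7, -1.1, 11.4]
opening: -0.0003
gripper_force: 5.3
```

View pics/cmp.png

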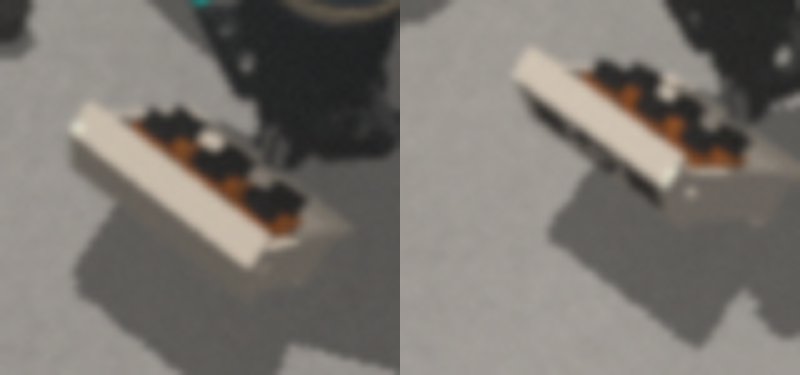

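In the comparison, the left underside is blank grey. The right one shows black squares at (545,112) and (645,185) with the ring between them, so the right crate is stamped. It is tipped about 47°. I'll let it down and measure.

```bash
python3 -m crank '[[-1,-1,0,-3,0,0,0],[-1,-2,0,-7,0,0,0],[-1,-4,0,-11,0,0,0],[-1,-7,0,-15,0,0,0],[-1,-11,0,-19,0,0,0],[-1,-15,0,-23,0,0,0],[-1,-18,0,-27,0,0,0],[-1,-18,0,-50,0,0,0]]' | grep -v rot
python3 -m crank '[[-1,0,0,-32,0,0,0],[-1,0,0,-32,0,0,0]]' | grep tool
python3 lip2.py w5 215 330 150 400
python3 - <<'E'
from h import *
b=snapshot("top");cv2.imwrite("pics/t2.png",b[:,:,::-1])
for nm in("t","t2"):
    a=cv2.imread(f"pics/{nm}.png")[:,:,::-1]
    # rail near edge (top, z 40): brightness drop scanning each column
    g=cv2.GaussianBlur(a,(3,3),0).astype(float).mean(2);E=[]
    for x in range(180,358,6):
        c=g[134:156,x];d=c[2:]-c[:-2];i=int(d.argmin());E.append((x,135+i))
    w=cast("top",E,.04)*1000;f=np.polyfit(w[:,1],w[:,0],1)
    for _ in range(3):
        k=abs(np.polyval(f,w[:,1])-w[:,0])<3;f=np.polyfit(w[k,1],w[k,0],1)
    print("rail near x =",f.round(4),"at y -170,160:",np.polyval(f,[-170,160]).round(1))
    x0,y0,x1,y1=190,160,255,230
    m=white(np.ascontiguousarray(a[y0:y1,x0:x1]),150);cs,_=cv2.findContours(m,0,1);c=max(cs,key=cv2.contourArea).reshape(-1,2)+[x0,y0]
    print("L",cv2.minAreaRect((cast("top",c,.036)[:,:2]*1000).astype(np.float32)))
E
python3 d.py -7.5 465 -150 60
```

```text
time: 14.35
tool_pos: [0.4906, -0.1558, 0.0565]
ft_force: [0.3, 0.1, 0.0]
opening: 0.0002
gripper_force: 0.0
tool_pos: [0.493, -0.1569, 0.0927]
[202 348] 238.3 len 105.2 lipend [ 491.8 -157.1   34. ] yaw -7.8 pivot [ 517.6 -160.6]
rail near x = [-2.320000e-02  7.335844e+02] at y -170,160: [737.5 729.9]
L ((558.135009765625, 154.60635375976562), (109.49552917480469, 148.6663360595703), 79.13002014160156)
rail near x = [-2.320000e-02  7.335844e+02] at y -170,160: [737.5 729.9]
L ((572.8021850585938, 152.54449462890625), (110.43780517578125, 159.27801513671875), 79.96590423583984)
t 14.65 tcp [ 491.4 -156.2   89.8] F [-0.9  0.5 -0.5]
turn [-0.   0.1 -1.2]
[27.1  2.2 29.8]
```

The stamped crate barely moved: lip end (492,-157), yaw -7.7°. The rail's near face is at x ≈ 737 there, with its normal at +1.3°. The fingers now go behind the lip, half open, to give two contacts for yaw control.

```bash
python3 -m crank '[[0.2,15,0,0,0,0,-1],[0.2,30,0,15,0,0,-1],[0.2,30,0,40,0,0,-1],[0.2,30,0,65,0,0,-1],[0.2,30,0,80,0,0,-1],[0.2,30,0,80,0,0,-1],[0.2,30,0,80,0,0,-1]]' | grep -v rot
python3 -m crank '[[0.2,-3,0,1,0,0,0],[0.2,-6,0,1,0,0,0],[0.2,-9,0,1,0,0,0],[0.2,-12,0,1,0,0,0]]' | grep -v rot
```

```text
time: 15.35
tool_pos: [0.4611, -0.1515, 0.0091]
ft_force: [-0.6, 0.4, 0.2]
opening: 0.0514
gripper_force: 0.0
time: 15.75
tool_pos: [0.4739, -0.1534, 0.0089]
ft_force: [0.2, -0.6, -0.1]
opening: 0.0515
gripper_force: 0.0
```

```bash
python3 -m crank '[[0.2,-6,1,0,0,0,0],[0.2,-12,1,0,0,0,-1],[0.2,-18,2,0,0,0,-2],[0.2,-24,2,0,0,0,-3],[0.2,-30,3,0,0,0,-4],[0.2,-36,4,0,0,0,-5],[0.2,-42,4,0,0,0,-6],[0.2,-42,4,0,0,0,-6]]' | grep -v rot
python3 d.py 1.3 560 -157 9
python3 - <<'E'
from h import *
b=snapshot("top");cv2.imwrite("pics/t3.png",b[:,:,::-1])
x0,y0,x1,y1=290,147,360,235
m=white(np.ascontiguousarray(b[y0:y1,x0:x1]),150);cs,_=cv2.findContours(m,0,1)
for c in cs:
    if cv2.contourArea(c)>300:print("R",cv2.boundingRect(c),cv2.minAreaRect((cast("top",c.reshape(-1,2)+[x0,y0],.036)[:,:2]*1000).astype(np.float32)))
E
```

```text
time: 16.55
tool_pos: [0.5166, -0.1551, 0.0086]
ft_force: [0.3, -0.8, -1.0]
opening: 0.0509
gripper_force: 0.0
t 16.55 tcp [ 516.6 -155.1    8.6] F [ 0.3 -0.8 -1. ]
turn [-0.   0.1 -3. ]
[-43.4  -0.6  -0.4]
R (14, 11, 35, 26) ((645.277099609375, -161.03443908691406), (110.42939758300781, 84.2581558227539), 88.6093978881836)
```

The push tracks well: the crate is at about -1.4° and following the tool. Carrying on.

```bash
python3 -m crank '[[0.2,-6,0,0,0,0,-0.5],[0.2,-12,0,0,0,0,-1],[0.2,-18,0,0,0,0,-2],[0.2,-24,0,0,0,0,-3],[0.2,-30,0,0,0,0,-3],[0.2,-36,0,0,0,0,-3],[0.2,-40,0,0,0,0,-3],[0.2,-40,0,0,0,0,-3]]' | grep -v rot
python3 - <<'E'
from h import *
b=snapshot("top");cv2.imwrite("pics/t4.png",b[:,:,::-1])
g=cv2.GaussianBlur(b,(3,3),0).mean(2)
for x in(310,320,330,340):print(x,[int(v) for v in g[132:165,x]])
print(cast("top",[[325,y] for y in(146,150,154,158)],.042).round(4)[:,0])
E
```

```text
time: 17.4
tool_pos: [0.5562, -0.1562, 0.0086]
ft_force: [-0.6, -0.4, -0.9]
opening: 0.0512
gripper_force: 0.0
310 [119, 117, 124, 149, 169, 172, 171, 173, 175, 177, 168, 132, 92, 75, 93, 137, 153, 138, 146, 166, 170, 170, 169, 170, 170, 170, 152, 102, 54, 38, 37, 40, 44]
320 [119, 118, 125, 147, 166, 171, 171, 172, 173, 175, 166, 127, 87, 75, 100, 145, 153, 136, 147, 166, 171, 170, 170, 170, 170, 168, 147, 99, 56, 44, 48, 56, 62]
330 [118, 121, 136, 157, 170, 172, 172, 172, 173, 175, 167, 130, 87, 79, 111, 149, 149, 135, 150, 168, 170, 170, 170, 171, 172, 165, 133, 83, 47, 37, 38, 41, 48]
340 [118, 123, 144, 166, 173, 172, 170, 169, 170, 171, 158, 122, 86, 79, 96, 112, 119, 120, 121, 122, 121, 121, 121, 121, 120, 119, 120, 120, 120, 120, 121, 120, 118]
[0.7268 0.7132 0.6997 0.6863]
```

About 10 mm to go. I'll creep in and watch the force.

```bash
python3 -m crank '[[0.2,-2,0,0,0,0,0],[0.2,-4,0,0,0,0,0],[0.2,-6,0,0,0,0,0],[0.2,-8,0,0,0,0,0],[0.2,-8,0,0,0,0,0]]' | egrep "tool|force"
python3 -m crank '[[0.2,-1,0,0,0,0,0],[0.2,-2,0,0,0,0,0],[0.2,-2,0,0,0,0,0]]' | egrep "tool|force"
python3 -m crank '[[0.2,-1,0,0,0,0,0],[0.2,-1.5,0,0,0,0,0],[0.2,-1.5,0,0,0,0,0]]' | egrep "tool|force"
```

```text
tool_pos: [0.5638, -0.156, 0.0085]
ft_force: [-1.1, 0.7, 1.5]
gripper_force: 0.5
tool_pos: [0.5656, -0.1559, 0.0085]
ft_force: [-2.8, 0.4, 2.0]
gripper_force: 1.4
tool_pos: [0.5671, -0.1559, 0.0085]
ft_force: [-3.7, -0.9, 2.2]
gripper_force: 1.6
```

```bash
python3 -m crank '[[0.2,-1,0,0,0,0,0],[0.2,-2,0,0,0,0,0],[0.2,-2,0,0,0,0,0]]' | egrep "tool|force"
python3 -m crank '[[0.2,-1,0,0,0,0,0],[0.2,-1,0,0,0,0,0]]' | egrep "tool|force"
python3 - <<'E'
from h import *
b=snapshot("top");cv2.imwrite("pics/t5.png",b[:,:,::-1])
g=cv2.GaussianBlur(b,(3,3),0).mean(2)
for x in(304,312,320,328,334):print(x,[int(v) for v in g[138:156,x]])
s=snapshot("scene");cv2.imwrite("pics/s9.png",s[:,:,::-1])
E
```

```text
tool_pos: [0.5692, -0.1559, 0.0085]
ft_force: [-2.4, -0.4, 1.2]
gripper_force: 1.3
tool_pos: [0.5701, -0.1559, 0.0085]
ft_force: [-2.8, -0.1, 3.2]
gripper_force: 1.5
304 [171, 173, 175, 176, 172, 167, 153, 138, 148, 169, 173, 173, 173, 174, 175, 175, 175, 176]
312 [170, 172, 174, 176, 176, 175, 158, 137, 145, 165, 171, 170, 170, 167, 157, 141, 114, 81]
320 [171, 172, 173, 174, 178, 178, 157, 135, 146, 166, 171, 169, 169, 170, 171, 168, 146, 100]
328 [172, 172, 173, 174, 178, 174, 149, 132, 148, 167, 170, 170, 170, 170, 171, 163, 128, 77]
334 [171, 171, 171, 172, 174, 170, 151, 139, 147, 154, 152, 149, 149, 149, 149, 151, 150, 146]
```

```bash
python3 -m crank '[[0.2,-0.5,0,0,0,0,0],[0.2,-1,0,0,0,0,0],[0.2,-1,0,0,0,0,0]]' | egrep "tool|force"
python3 -m crank '[[0.2,-0.5,0,0,0,0,0],[0.2,-1,0,0,0,0,0],[0.2,-1,0,0,0,0,0]]' | egrep "tool|force"
python3 -m crank '[[0.2,-0.5,0,0,0,0,0],[0.2,-1,0,0,0,0,0],[0.2,-1,0,0,0,0,0]]' | egrep "tool|force"
```

```text
tool_pos: [0.5702, -0.1558, 0.0085]
ft_force: [-8.3, -1.4, 4.9]
gripper_force: 4.2
tool_pos: [0.5702, -0.1558, 0.0084]
ft_force: [-13.5, -1.6, 9.8]
gripper_force: 7.1
tool_pos: [0.5702, -0.1558, 0.0084]
ft_force: [-20.1, -2.7, 14.5]
gripper_force: 10.0
```

It's seated: the tool has stopped while the force climbs. Backing off, lifting clear and checking.

```bash
python3 -m crank '[[0.2,4,0,0,0,0,0],[0.2,12,0,0,0,0,0],[0.2,25,0,0,0,0,0],[0.2,25,0,-20,0,0,0],[-1,25,0,-65,0,0,0],[-1,25,0,-100,0,0,0],[-1,50,0,-120,0,0,0],[-1,50,0,-120,0,0,0]]' | egrep "tool|force"
python3 -m crank '[[-1,40,0,-20,0,0,0],[-1,80,0,-40,0,0,0],[-1,100,0,-40,0,0,0],[-1,100,0,-40,0,0,0]]' | egrep "tool|force"
python3 - <<'E'
from h import *
b=snapshot("top");cv2.imwrite("pics/t6.png",b[:,:,::-1])
g=cv2.GaussianBlur(b,(3,3),0).mean(2)
for x in range(302,340,6):print(x,[int(v) for v in g[138:152,x]])
m=white(b,150)
for nm,(x0,y0,x1,y1) in dict(L=(190,160,255,230),R=(290,149,350,225)).items():
    cs,_=cv2.findContours(np.ascontiguousarray(m[y0:y1,x0:x1]),0,1);c=max(cs,key=cv2.contourArea).reshape(-1,2)+[x0,y0]
    w=cast("top",cv2.convexHull(c.astype(np.int32)).reshape(-1,2),.036)[:,:2]*1000
    print(nm,w.min(0),w.max(0),cv2.minAreaRect(w.astype(np.float32)))
s=snapshot("scene");cv2.imwrite("pics/s10.png",s[:,:,::-1]);sg=s.astype(float).mean(2)
# scene: predicted near lip corners & wall/rail seam for the seated flat crate
n=np.array([np.cos(np.radians(1.33)),np.sin(np.radians(1.33)),0]);l=np.array([-n[1],n[0],0]);F=np.array([.7371,-.1535,0])
for y in(-.04,-.02,0,.02,.04):
    q=proj("scene",np.array([F+l*y+n*d+[0,0,.041] for d in np.arange(-.012,.013,.002)]))
    print([int(v) for v in cv2.remap(sg.astype(np.float32),q[:,:1].astype(np.float32),q[:,1:].astype(np.float32),1).ravel()])
E
```

```text
tool_pos: [0.5226, -0.1572, 0.131]
ft_force: [0.4, 0.0, -0.1]
gripper_force: 0.0
tool_pos: [0.4215, -0.159, 0.1683]
ft_force: [1.0, 0.9, -0.2]
gripper_force: 0.0
302 [170, 172, 174, 175, 168, 155, 141, 134, 141, 152, 155, 155, 156, 154]
308 [169, 171, 173, 173, 174, 174, 157, 136, 144, 163, 168, 167, 168, 168]
314 [169, 171, 172, 173, 175, 171, 149, 129, 142, 164, 169, 168, 167, 168]
320 [170, 170, 171, 172, 176, 176, 155, 133, 144, 164, 168, 168, 167, 168]
326 [170, 170, 171, 172, 176, 173, 148, 130, 146, 165, 168, 168, 168, 168]
332 [170, 169, 170, 171, 174, 171, 149, 126, 132, 144, 144, 138, 130, 132]
338 [169, 168, 169, 170, 160, 123, 84, 78, 94, 110, 118, 118, 119, 119]
L [487.46972645  85.60197419] [657.91359597 218.6067596 ] ((572.5686645507812, 152.5858154296875), (110.43780517578125, 158.8035430908203), 79.96590423583984)
R [ 581.47592688 -212.11600393] [718.56473435 -99.5788333 ] ((649.923095703125, -155.83738708496094), (137.00181579589844, 112.33149719238281), 0.15367460250854492)
[112, 126, 152, 184, 208, 201, 189, 195, 205, 211, 212, 211, 211]
[204, 205, 209, 215, 212, 200, 186, 190, 206, 213, 214, 213, 213]
[203, 205, 209, 214, 216, 202, 191, 196, 207, 214, 214, 214, 213]
[204, 205, 209, 215, 216, 208, 195, 198, 208, 213, 216, 215, 215]
[204, 205, 209, 215, 215, 203, 192, 195, 207, 214, 216, 217, 216]
```

The seam along the rail is even across the whole face, and the crate's near edge is at x = 581.5 (predicted 581.2), so it's flush. The left crate ended about 9 mm farther out than it started, so I'll nudge it back from its far face.

```bash
python3 d.py -10.2 676 134.5 150
python3 -m crank '[[-1,-30,40,0,0,0,3],[-1,-60,80,0,0,0,6],[-1,-90,120,0,0,0,9],[-1,-120,150,0,0,0,11.5],[-1,-150,185,0,0,0,11.5],[-1,-180,215,0,0,0,11.5],[-1,-210,250,0,0,0,11.5],[-1,-247,287,18,0,0,11.5]]' | egrep "tool|force"
python3 -m crank '[[-1,0,0,0,0,0,0],[-1,0,0,0,0,0,0],[-1,0,0,0,0,0,0]]' | egrep "tool|force"
python3 d.py -10.2 676 134.5 150 676 134.5 20
```

```text
t 21.35 tcp [ 423.5 -159.2  168.2] F [ 0.7 -0.5 -0.5]
turn [-0.   0.  11.4]
[-258.8  288.2   18.3]
tool_pos: [0.6627, 0.1323, 0.1528]
ft_force: [0.8, -1.1, 0.6]
gripper_force: 0.0
tool_pos: [0.66, 0.1293, 0.1519]
ft_force: [0.2, 0.5, 0.5]
gripper_force: 0.0
t 22.45 tcp [660.  129.3 151.9] F [0.2 0.5 0.5]
turn [-0. -0. -0.]
[-14.8   7.9   1.9]
[-14.9   8.  131.9]
```

```bash
python3 -m crank '[[-1,-15,8,0,0,0,0],[-1,-15,8,20,0,0,0],[-1,-15,8,55,0,0,0],[-1,-15,8,90,0,0,0],[-1,-15,8,120,0,0,0],[-1,-15,8,131,0,0,0],[-1,-15,8,131,0,0,0]]' | egrep "tool|force"
python3 -m crank '[[-1,4,0,0,0,0,0],[-1,8,0,0,0,0,0],[-1,12,0,0,0,0,0],[-1,15,0,0,0,0,0],[-1,18,0,0,0,0,0],[-1,21,0,0,0,0,0],[-1,23,0,0,0,0,0],[-1,23,0,0,0,0,0]]' | egrep "tool|force"
python3 - <<'E'
from h import *
b=snapshot("top");m=white(b,150);x0,y0,x1,y1=190,160,255,232
for nm in("t","t6",""):
    a=cv2.imread(f"pics/{nm}.png")[:,:,::-1] if nm else b
    g=cv2.GaussianBlur(a,(3,3),0).astype(float).mean(2)
    E=[]
    for x in range(208,236,2):
        c=g[208:230,x];d=c[2:]-c[:-2];i=int(d.argmin());
        den=d[i-1]-2*d[i]+d[i+1] if 0<i<len(d)-1 else 1;E.append((x,209+i+(.5*(d[i-1]-d[i+1])/den if 0<i<len(d)-1 else 0)))
    w=cast("top",E,.034)*1000;f=np.polyfit(w[:,1],w[:,0],1);print(nm,f.round(3),np.polyval(f,168).round(1),np.abs(np.polyval(f,w[:,1])-w[:,0]).max().round(1))
E
```

```text
tool_pos: [0.6757, 0.1342, 0.0207]
ft_force: [-0.0, -0.5, -1.1]
gripper_force: 0.0
tool_pos: [0.654, 0.139, 0.0217]
ft_force: [3.3, 0.2, 1.7]
gripper_force: 1.8
t [1.880e-01 4.534e+02] 484.9 0.5
t6 [1.74000e-01 4.66546e+02] 495.8 0.4
 [-1.49000e-01  4.92074e+02] 467.1 0.4
```

```bash
python3 -m crank '[[-1,2,0,0,0,0,0],[-1,4,0,0,0,0,0],[-1,6,0,0,0,0,0],[-1,6,0,0,0,0,0]]' | egrep "tool|force"
python3 -m crank '[[-1,-8,0,0,0,0,0],[-1,-18,0,0,0,0,0],[-1,-18,0,-30,0,0,0],[-1,-18,0,-80,0,0,0],[-1,-18,-40,-130,0,0,0],[-1,-18,-80,-135,0,0,0],[-1,-18,-130,-135,0,0,0],[-1,-18,-180,-135,0,0,0]]' | egrep "tool|force"
cat > lm.py <<'E'
from h import *
b=snapshot("top");cv2.imwrite("pics/t7.png",b[:,:,::-1])
for nm in("t","t6","t7"):
    a=cv2.imread(f"pics/{nm}.png")
    g=cv2.GaussianBlur(a,(3,3),0).astype(float).mean(2);E=[]
    for x in range(208,236,2):
        c=g[208:230,x];d=c[2:]-c[:-2];i=int(d[1:-1].argmin())+1
        E.append((x,209+i+.5*(d[i-1]-d[i+1])/(d[i-1]-2*d[i]+d[i+1])))
    w=cast("top",E,.034)*1000;f=np.polyfit(w[:,1],w[:,0],1);print(nm,f.round(3),np.polyval(f,168).round(1),np.abs(np.polyval(f,w[:,1])-w[:,0]).max().round(1))
E
python3 lm.py
```

```text
tool_pos: [0.6474, 0.1401, 0.0212]
ft_force: [3.0, -0.2, 3.5]
gripper_force: 1.8
tool_pos: [0.6335, -0.0408, 0.1566]
ft_force: [0.8, 0.5, -0.6]
gripper_force: 0.0
t [1.880e-01 4.534e+02] 484.9 0.5
t6 [1.74000e-01 4.66546e+02] 495.8 0.4
t7 [1.84000e-01 4.51856e+02] 482.7 0.7
```

The left crate's lip is back within about 2 mm and 0.3° of its start. A last check that the bystanders and the stamped crate haven't moved, then I'll hand in.

Run:
```python
from h import *
s0=cv2.imread("pics/s.png");s1=snapshot("scene")[:,:,::-1].copy();t=cv2.imread("pics/t7.png");t0=cv2.imread("pics/t.png");t6=cv2.imread("pics/t6.png")
T=dict(dish=(271,189),stopper=(270,223),flask=(165,187),jar=(160,160),reagent=(377,167),beaker=(398,217),spatula=(152,232))
for k,(x,y) in T.items():
    best=[]
    for img in(t6,t):
        p=t0[y-12:y+12,x-12:x+12];q=img[y-18:y+18,x-18:x+18];m=cv2.matchTemplate(q,p,cv2.TM_CCOEFF_NORMED);_,v,_,l=cv2.minMaxLoc(m);best.append((round(v,2),l[0]-6,l[1]-6))
    print(k,best)
g=t.astype(float).mean(2)
for x in(308,320,332):print([int(v) for v in g[138:152,x]])
```

```text
dish [(0.93, 0, 0), (0.14, -5, -6)]
stopper [(0.72, 0, 0), (-0.02, 6, 4)]
flask [(1.0, 0, 0), (1.0, 0, 0)]
jar [(1.0, 0, 0), (1.0, 0, 0)]
reagent [(1.0, 0, 0), (1.0, 0, 0)]
beaker [(1.0, 0, 0), (1.0, 0, 0)]
spatula [(1.0, 0, 0), (1.0, 0, 0)]
[73, 75, 74, 72, 72, 73, 73, 73, 73, 73, 73, 74, 73, 75]
[175, 176, 178, 177, 179, 192, 167, 117, 152, 176, 174, 174, 174, 174]
[176, 175, 176, 177, 175, 189, 157, 110, 139, 154, 152, 153, 121, 132]
```

```bash
python3 -c "
from workcell import job
print(job.job_done())"
```

```text
the job is handed in; nothing more can be done
None
```

I tipped both crates past 45° and let them back down, left then right. The right one is stamped, and I pushed it flush against the rail. The plain left crate slid about 9 mm while tipping, so I nudged it back to within about 2 mm of its start. It also took more than one press to get past about 34°. The other things did not move in the top view, but the dish and stopper were hidden behind the arm in the last picture, so they were last seen in place just before the nudge. The job is handed in.

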